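# Restock the jar row: old stock forward, new behind

## Task

Restock the row of round jars, oldest in front: first slide the two older jars forward along their tray, without lifting them, until the front one is right up against the front stop and the other is close up to it. Then pick up the new round jar that stands loose on the tiles and set it down (do not drop it) in the same tray, upright and close up behind them, so that the three stand in a row with no gaps. Tip nothing over and leave the square bottles, the Petri dish and the boss head where they are.

Things in the scene. Friction and masses are not known exactly. Their poses are not given: they have to be found in the camera images.
- jar_row: Fixed aluminium row tray, 220 (x) by 62 mm (y). Origin: centre of its underside; x runs along the row away from the robot, within 0.2 rad of world x. Floor top at z = 4 mm; side rails 3 mm thick, 14 mm high, 56 mm apart inside; front stop at the robot's end 22 mm high, inner face at x = -106 mm; far end open. Holds the two older round jars; the left or right one of the two trays.
- old_front: Round amber glass jar with a black screw cap, closed, 0.11 to 0.23 kg: body 48 mm in diameter up to 52 mm high, sloping in to the cap, 40 mm in diameter, from 58 to 74 mm high. Origin: centre of its underside; z up its axis. Older stock, standing in the jar tray, nearer its front stop.
- old_back: Round amber glass jar with a black screw cap, closed, 0.11 to 0.23 kg: body 48 mm in diameter up to 52 mm high, sloping in to the cap, 40 mm in diameter, from 58 to 74 mm high. Origin: centre of its underside; z up its axis. Older stock, standing in the jar tray further back, with at least 30 mm of free tray behind it.
- new_jar: Round amber glass jar with a black screw cap, closed, 0.11 to 0.23 kg: body 48 mm in diameter up to 52 mm high, sloping in to the cap, 40 mm in diameter, from 58 to 74 mm high. Origin: centre of its underside; z up its axis. New stock, standing on the tiles to the left or right of both trays. (A fixed bench clamp with a U-tube, 230 mm high, stands far to the left, all of it beyond world y = 0.45 m.)
- bottle_row: Fixed aluminium row tray, 220 (x) by 62 mm (y). Origin: centre of its underside; x runs along the row away from the robot, within 0.2 rad of world x. Floor top at z = 4 mm; side rails 3 mm thick, 14 mm high, 56 mm apart inside; front stop at the robot's end 22 mm high, inner face at x = -106 mm; far end open. Holds the two square bottles.
- bottle_a: Square amber glass bottle, 44 mm square and 56 mm high, with a narrow neck and a 30 mm black cap, 76 mm high in all; origin under its centre. In the bottle tray, at its stop. Leave alone.
- bottle_b: The same square bottle, behind bottle_a. Leave alone.
- petri_dish: Open glass Petri dish, 90 mm in diameter, 16 mm high, origin under its centre, lying on the tiles beyond the trays. Leave alone.
- boss_head: Chrome boss head, a block 45 x 28 x 30 mm high with two screws that reach 47 mm along its +x and 40 mm along its +y; origin under the block's centre. On the tiles, on the side of the trays where the new jar is not. Leave alone.
Mind the look-alikes: they are no part of the job. Leave any purple, turquoise or yellow look-alike of the old_back alone.

How it is judged:
On the way, in this order (a step that is already met when the one before it is completed fails the run):
1. both older jars are forward in their tray, front one at the stop and the other close up to it, while the new jar is not yet in the tray (y of old_front in the frame of jar_row between -0.012 and 0.012 m and z of each of old_front, old_back in the frame of jar_row below 0.01 m and angle between each of old_front, old_back's own z axis and vertical below 0.1 rad and y of old_back in the frame of jar_row between -0.012 and 0.012 m and x of old_front in the frame of jar_row below -0.076 m and horizontal distance between old_front and old_back below 0.054 m and x of old_back in the frame of jar_row above -0.06 m and (y of new_jar in the frame of jar_row above 0.05 m or y of new_jar in the frame of jar_row below -0.05 m)), for 0.2 s.
2. the new jar stands in the tray close up behind the older two (y of old_front in the frame of jar_row between -0.012 and 0.012 m and z of each of old_front, old_back, new_jar in the frame of jar_row below 0.01 m and angle between each of old_front, old_back, new_jar's own z axis and vertical below 0.1 rad and y of old_back in the frame of jar_row between -0.012 and 0.012 m and x of old_front in the frame of jar_row below -0.076 m and horizontal distance between old_front and old_back below 0.054 m and x of old_back in the frame of jar_row above -0.06 m and y of new_jar in the frame of jar_row between -0.012 and 0.012 m and horizontal distance between old_back and new_jar below 0.054 m and x of new_jar in the frame of jar_row above -0.012 m), for 0.2 s.
At the end, for the whole second after the job is handed in: In the jar tray, upright (within 0.1 rad), on its floor and within 12 mm of its centre line: the front old jar no more than 6 mm from the front stop, the other old jar no more than 6 mm behind it, the new jar no more than 6 mm behind that one; all three at rest (under 20 mm/s) (all of step 2 and linear speed of each of old_front, old_back, new_jar below 0.02 m/s); the robot touches nothing.
It fails at once if a round jar is tipped over (more than 0.6 rad) (angle between any of old_front, old_back, new_jar's own z axis and vertical above 0.6 rad).
It fails at once if an older jar is lifted instead of slid (more than 12 mm off the tray floor) (z of any of old_front, old_back in the frame of jar_row above 0.016 m).
It fails at once if the new jar is dropped (untouched by the fingers with its foot more than 20 mm above the tiles) (height (world z) of new_jar above 0.02 m and contact force between the fingers and new_jar below 0.01 N).
It fails at once if a square bottle, the Petri dish or the boss head is moved more than 15 mm (distance of any of bottle_a, bottle_b, petri_dish, boss_head from where it was at the start of the episode above 0.015 m).
It also fails if it takes over 64 s, if anything falls off the work surface, if the arm or the gripper's body presses on something with over 40 N, if the wrist force passes 120 N, or if a joint passes its speed limit or range.

## Robot

A 6-joint arm with a two-finger parallel gripper is mounted at the origin on the work surface. World frame = base frame: x ahead of the robot, y to its left, z up, the work surface at z = 0. Lengths are in m, angles in rad, forces in N, time in s.
With the tool pointing down it reaches from about 0.2 to 0.875 m from the base axis. Payload 3.4 kg.
Tool frame: the origin (TCP) lies between the finger pads; the fingertips stand 25 mm ahead of it and the grasp point (between the pads) lies 6 mm ahead of it (r.nose_length is the z of the fingertips in the tool frame, in m); z points along the fingers, y is the line along which they close (so a half turn about z gives the same grasp; the last joint's range is limited). The gripper opens to 94 mm and grips with 3 to 60 N. Pads are 16 mm wide; open, the fingers measure 119 mm over their backs; the gripper's body (75 mm by 177 mm) begins 78 mm behind the grasp point.
Start: joints at [-1.251, 0.276, 1.505, -0, 1.361, -0.121], TCP at [0.245, -0.52, 0.23] pointing down, gripper open.
Joint ranges: [-2.89, 2.89], [-0.75, 2.08], [0.22, 2.7], [-1.18, 4.32], [0.11, 2.71], [-2.7, 2.7]. Speed limits (rad/s): [2.57, 2.57, 3.14, 3.14, 3.14, 3.14].

## Interface

Orientations are given as a unit quaternion [w, x, y, z].
In Python, from plant import r, gripper_to, inverse_kinematics, vision, models, telemetry gives the robot as it stands. Calls block until the motion is done:
- r.move_to(position, orientation): joint-space move of the TCP to a pose.
- r.move_l(position, rot=None, vel=0.15, guard=None): straight line of the TCP; rot=None keeps the orientation; vel is the mean speed in m/s. With guard (N) it stops when the force on the tool has changed by that much, and returns True; else False.
- r.movej(angles): joint-space move.
- gripper_to(opening, f_grip=None): finger opening in m; f_grip is the grip in N (None keeps the last); returns when the fingers have stopped.
- r.hold(seconds).
- inverse_kinematics(position, orientation): joint angles nearest the present ones, or None.
- vision.snapshot(name): name is "scene" or "top" or "wrist"; returns the picture (400x640x3 uint8, red, green, blue); there is no depth.
- vision.get_calibration(name): a dict with "fx", "fy", "cx", "cy" (pixels), "position" and "orientation" of the camera in the world. Camera axes: x right, y down, z forward; pixel columns grow to the right and rows downward; lengths in m; the calibration is good to about 2 mm. The wrist camera is an equidistant fisheye: a pixel r from the principal point sees the ray r / f radians off the axis. A picture is of the moment at which its call begins: read the wrist's pose just before it. get_calibration takes no time and is no camera call; for the wrist camera it gives the pose at the moment of the call.
A pose or a line that the arm cannot do raises r.PlanningError and nothing moves.
- r.sign_off(): hands the job in; it is judged then, once.
Trained networks look in the newest picture that a camera, given by its name, has taken for a name from the list of things; names that differ only in an ending like _2 or _b are one class to them, and where a whole thing is asked for, a point or a joint stands for the part that bears it (a point fixed in the world has none). Each returns a list of dicts, best first, with "score" (0 to 1); they miss things now and then, are a little off and sometimes report something else, mostly with a low value. They report only what shows in the picture. A call takes as long as a camera call. They do not tell look-alikes from the thing itself.
- models.boxes_of(thing, camera): "at" ([x, y, z] in m, in world coordinates, good to about 4 mm: the middle of the surface that is visible of it).
- models.regions_of(thing, camera): "pixels" (400x640 bool, what is visible of it).
- models.mark_of(thing, camera): "at" ([x, y, z] in m, in world coordinates, good to about 4 mm: a listed point, or the origin of a listed thing).
Readings, each from a call of its own:
- telemetry.current_t(): time.
- telemetry.current_joints(): joint angles.
- telemetry.current_dq(): joint speeds.
- telemetry.current_joint_efforts(): joint torques, N m.
- telemetry.current_ee_pos(): TCP position.
- telemetry.current_tool_rot(): TCP orientation.
- telemetry.current_wrist_force(): force on the tool from outside, world axes, zero at the start.
- telemetry.current_torque(): the same for the moment, N m.
- telemetry.current_opening(): finger opening in m.
- telemetry.current_finger_force(): force on a finger pad.
Only numpy, scipy, OpenCV 4.12 (cv2) and the standard library are available. Lean on these libraries where they do the work, as an engineer would, in place of code of your own. Each camera call takes 0.05 s, during which the arm holds its last target. There are 200 camera calls.

## Working session

There is one attempt and no reset: what is moved stays moved. The work goes in short steps, each a Python script; the robot and the scene stay as the last script left them, time stands still between calls to the robot, and variables do not carry over. Pictures are saved under pics/ and viewed, at most 10 in all, crops included, and the job is handed in when it is done.

```bash
mkdir -p pics; ls
python3 - <<'E'
from plant import r, gripper_to, inverse_kinematics, vision, models, telemetry
import cv2
for c in ["top","scene"]:
    im=vision.snapshot(c); cv2.imwrite(f"pics/{c}0.png",im[:,:,::-1])
    print(c,vision.get_calibration(c))
    for t in ["jar_row","old_front","bottle_a","petri_dish","boss_head"]:
        for f in ["mark_of"]:
            for d in getattr(models,f)(t,c): print(t,f,[round(float(v),3) for v in d["at"]],round(d["score"],2))
print(telemetry.current_t(),telemetry.current_tool_rot())
E
```

```text
pics
top {'fx': 381.09110750921, 'fy': 381.09110750921, 'cx': 314.68559941955596, 'cy': 203.1229226932793, 'position': array([ 0.39799749, -0.00751194,  0.97350795]), 'orientation': array([-0.09115815,  0.74098746, -0.66074008,  0.07778386])}
jar_row mark_of [0.569, 0.102, 0.001] 0.8
jar_row mark_of [0.599, 0.099, 0.005] 0.3
old_front mark_of [0.5, 0.105, 0.005] 0.83
old_front mark_of [0.509, -0.276, -0.001] 0.17
bottle_a mark_of [0.494, -0.079, 0.005] 0.63
bottle_a mark_of [0.539, -0.082, 0.003] 0.58
petri_dish mark_of [0.771, -0.009, 0.001] 0.86
boss_head mark_of [0.543, 0.286, -0.003] 0.62
scene {'fx': 429.4255594655192, 'fy': 429.4255594655192, 'cx': 322.3129298891891, 'cy': 192.65449542880475, 'position': array([1.15575545, 0.05710387, 0.69877321]), 'orientation': array([-0.22867301,  0.64406469,  0.68320601, -0.25713592])}
jar_row mark_of [0.57, 0.101, 0.002] 0.77
jar_row mark_of [0.775, -0.012, 0.001] 0.66
old_front mark_of [0.501, 0.11, 0.005] 0.56
bottle_a mark_of [0.545, -0.082, 0.005] 0.81
bottle_a mark_of [0.496, -0.079, 0.003] 0.74
petri_dish mark_of [0.778, -0.012, -0.0] 0.96
petri_dish mark_of [0.571, 0.099, 0.0] 0.5
0.6 [9.79924796e-05 9.75811403e-01 2.18614033e-01 2.61782781e-05]
```

View pics/top0.png

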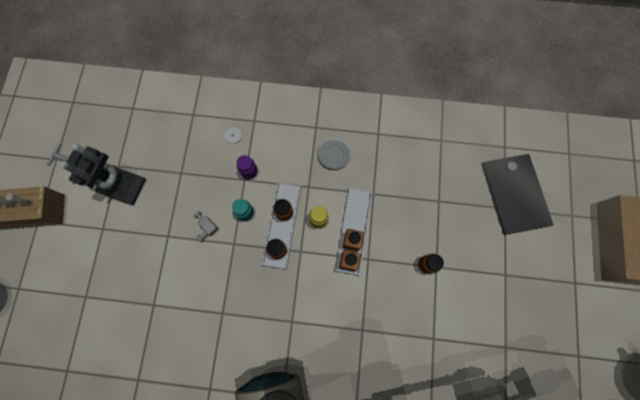

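View pics/scene0.png

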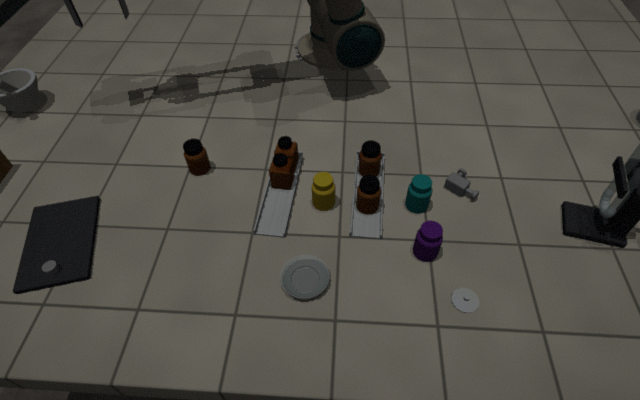

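The top view shows two trays: the left one holds two round amber jars at (276,249) and (283,209), and the right one holds square bottles at (353,240) and (349,261). The candidates for old_back and old_front are the amber pair in the left tray. The only amber round jar loose on the tiles is at (431,263), so that is new_jar. Purple (246,167), turquoise (242,209) and yellow (319,216) are look-alikes to leave alone. The scene view agrees. Next I'll confirm this in an enlarged crop and measure.

```bash
cat > h.py <<'E'
from plant import r, gripper_to, inverse_kinematics, vision, models, telemetry
import numpy as np, cv2
from scipy.spatial.transform import Rotation as R
def rotm(q): return R.from_quat([q[1],q[2],q[3],q[0]])
def ray(cal,uv,fish=False):
    d=np.array([(uv[0]-cal["cx"])/cal["fx"],(uv[1]-cal["cy"])/cal["fy"]])
    if fish:
        t=np.linalg.norm(d); v=np.r_[d/max(t,1e-9)*np.sin(t),np.cos(t)]
    else: v=np.r_[d,1]
    return rotm(cal["orientation"]).apply(v)
def world(cal,uv,z,fish=False):
    v=ray(cal,uv,fish); p=cal["position"]; return p+v*(z-p[2])/v[2]
def pix(cal,P):
    c=rotm(cal["orientation"]).inv().apply(np.array(P)-cal["position"])
    return np.array([cal["cx"]+cal["fx"]*c[0]/c[2],cal["cy"]+cal["fy"]*c[1]/c[2]])
def down(yaw):  # tool pointing down, closing axis (tool y) at angle yaw from world y
    q=(R.from_euler('z',yaw)*R.from_quat([1,0,0,0])).as_quat(); return np.array([q[3],q[0],q[1],q[2]])
E
python3 - <<'E'
from h import *
cal=vision.get_calibration("top"); im=cv2.imread("pics/top0.png")
c=im[140:300,200:460]; cv2.imwrite("pics/crop1.png",cv2.resize(c,(780,480),interpolation=cv2.INTER_CUBIC))
vision.snapshot("top")
for d in models.regions_of("old_front","top"):
    m=d["pixels"]; ys,xs=np.nonzero(m); print("jar",round(d["score"],2),m.sum(),xs.mean().round(1),ys.mean().round(1))
    dark=m&(im.max(2)<45); ys,xs=np.nonzero(dark)
    if len(xs): print("  cap",xs.mean(),ys.mean(),len(xs),world(cal,(xs.mean(),ys.mean()),0.074).round(4))
for t in ["jar_row","bottle_row"]:
  for d in models.regions_of(t,"top")[:2]:
    m=d["pixels"].astype(np.uint8); ys,xs=np.nonzero(m)
    w=np.array([world(cal,(x,y),0.008)[:2] for x,y in zip(xs,ys)],np.float32)
    print(t,round(d["score"],2),m.sum(),xs.mean(),ys.mean(),cv2.minAreaRect(w*1000),cv2.boxPoints(cv2.minAreaRect(w)).round(3).tolist())
E
```

```text
jar 0.76 329 275.7 249.0
  cap 275.271186440678 248.00423728813558 236 [0.4973 0.1024 0.074 ]
jar_row 0.97 1279 281.7935887412041 225.73885848319 ((564.3350830078125, 103.03573608398438), (64.11583709716797, 216.62518310546875), 87.02542877197266) [[0.45500001311302185, 0.07699999958276749], [0.6710000038146973, 0.06499999761581421], [0.6740000247955322, 0.1289999932050705], [0.4580000042915344, 0.14100000262260437]]
bottle_row 0.74 1256 354.4609872611465 220.81289808917197 ((570.6505126953125, -81.78006744384766), (64.54500579833984, 219.42730712890625), 85.93931579589844) [[0.45899999141693115, -0.10599999874830246], [0.6779999732971191, -0.12200000137090683], [0.6819999814033508, -0.05700000002980232], [0.46299999952316284, -0.041999999433755875]]
```

View pics/crop1.png

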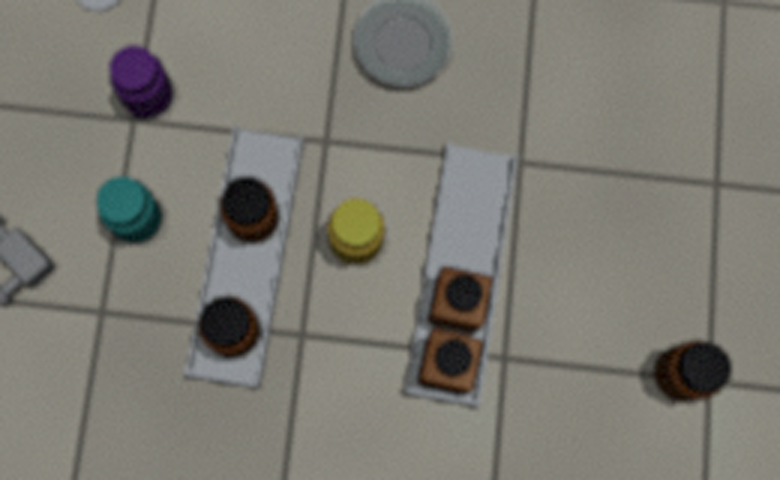

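The crop confirms it. The old jars' caps are at about (276,247) and (283,210) in top pixels, new_jar's cap is at (435,262), and all three are amber with a black cap. Yellow stands between the trays and turquoise to their left. I'll localise these, move above the jar tray and take one wrist look.

Run:
```python
from h import *
cal=vision.get_calibration("top")
for n,p,z in [("back",(282.7,209.7),.078),("front",(276,247.3),.078),("new",(434.7,262.3),.074),("yellow",(319,212.5),.074),("turq",(242,206.5),.074)]:
    print(n,world(cal,p,z).round(4))
q=down(-.055)
print(inverse_kinematics([.60,.10,.30],q))
r.move_to([.60,.10,.30],q)
cw=vision.get_calibration("wrist"); im=vision.snapshot("wrist"); print(cw)
cv2.imwrite("pics/w1.png",im[:,:,::-1]); np.save("w1.npy",cw,allow_pickle=True)
for d in models.regions_of("jar_row","wrist")[:2]:
    ys,xs=np.nonzero(d["pixels"]); w=np.array([world(cw,(x,y),0.012,True)[:2] for x,y in zip(xs,ys)],np.float32)
    print(d["score"],len(xs),cv2.minAreaRect(w*1000))
for t in ["jar_row","old_front"]:
  for d in models.mark_of(t,"wrist"): print(t,np.round(d["at"],4),d["score"])
print(telemetry.current_t(),telemetry.current_wrist_force())
```

```text
back [0.5904 0.097  0.078 ]
front [0.4987 0.1005 0.078 ]
new [ 0.5067 -0.2726  0.074 ]
yellow [0.5943 0.0094 0.074 ]
turq [0.5879 0.1967 0.074 ]
[ 5.08067908e-02  2.98616589e-01  1.30287967e+00 -4.44089210e-16
  1.54009640e+00  1.67660312e+00]
{'fx': 309.70691628693146, 'fy': 309.70691628693146, 'cx': 316.6572718572119, 'cy': 200.8850080242401, 'position': array([0.66940988, 0.09553087, 0.45555746]), 'orientation': array([-0.0824738 , -0.68186596,  0.72154572,  0.08734218])}
0.87 3851 ((565.8390502929688, 102.09510803222656), (63.993133544921875, 226.53158569335938), 87.31155395507812)
jar_row [0.5677 0.0987 0.0026] 0.65
old_front [0.5016 0.1015 0.005 ] 0.9
3.5417 [-0.24583608 -0.25622411 -0.6500325 ]
```

View pics/w1.png

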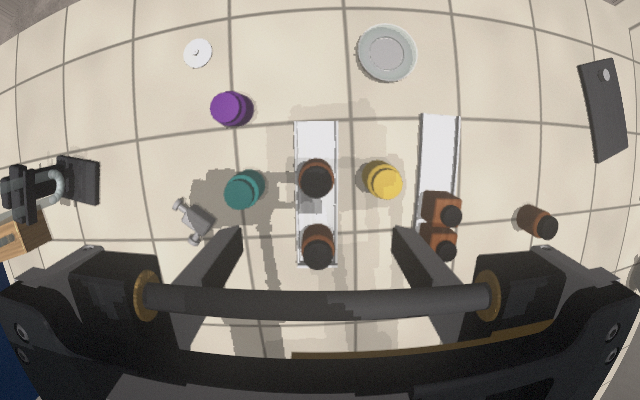

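The wrist view agrees: the tray's centre line runs from (315,121) to (317,264), with the caps at (316,178) and (317,248). The tray centre is about (0.567, 0.1005), yaw −0.05. The area behind old_back is free, so I'll push there with the fingers nearly closed.

```bash
cat >> h.py <<'E'
C=np.array([.567,.1005]); YAW=-.05
def tray(x,z,y=0): return [C[0]+x*np.cos(YAW)-y*np.sin(YAW), C[1]+x*np.sin(YAW)+y*np.cos(YAW), z]
E
python3 - <<'E'
from h import *
q=down(YAW)
gripper_to(.014)
r.move_to(tray(.077,.16),q)
r.move_l(tray(.077,.040),vel=.15,guard=8)
print(telemetry.current_ee_pos(),telemetry.current_opening())
print(r.move_l(tray(-.025,.040),vel=.04,guard=5))
p=telemetry.current_ee_pos(); print(p,np.hypot(*(p[:2]-C)),telemetry.current_wrist_force(),telemetry.current_t())
im=vision.snapshot("top"); c=im[140:300,200:460]
cv2.imwrite("pics/top2.png",cv2.resize(c,(780,480),interpolation=cv2.INTER_CUBIC)[:,:,::-1])
E
```

```text
[0.64499264 0.09673734 0.04143984] 0.013943534927227549
True
[0.56542445 0.10062636 0.04021793] 0.0015806132883497601 [ 1.95297286 -0.3581221  -0.29455992] 8.1917
```

View pics/top2.png

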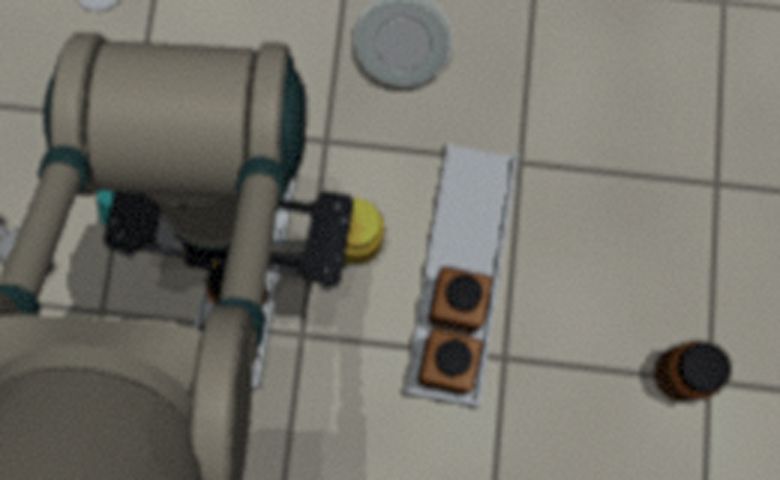

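The arm hides most of the tray. The fingers stopped at about 0.5654, and a front jar at the stop predicts about 0.564. I'll push once more to confirm, then retreat and look.

Run:
```python
from h import *
q=down(YAW)
print(r.move_l(tray(-.02,.040),vel=.02,guard=8))
p=telemetry.current_ee_pos(); print(p,telemetry.current_wrist_force())
r.move_l(tray(.045,.042),vel=.12)
r.move_l(tray(.045,.28),vel=.3)
cw=vision.get_calibration("wrist"); im=vision.snapshot("wrist")
cv2.imwrite("pics/w2.png",cv2.resize(im[60:310,200:480],(784,700))[:600,:,::-1])
for d in models.mark_of("old_front","wrist"): print(np.round(d["at"],4),d["score"])
for d in models.regions_of("jar_row","wrist")[:1]:
    ys,xs=np.nonzero(d["pixels"]); w=np.array([world(cw,(x,y),0.012,True)[:2] for x,y in zip(xs,ys)],np.float32)
    print(d["score"],len(xs),cv2.minAreaRect(w*1000))
import pickle; pickle.dump(cw,open("w2.pkl","wb"))
print(telemetry.current_t())
```

```text
True
[0.56537371 0.10076644 0.04088787] [ 2.72320479 -0.78348389 -1.47615467]
[0.4889 0.1006 0.0018] 0.94
0.61 4118 ((610.5391845703125, 99.86692810058594), (64.7563705444336, 135.6932830810547), 87.10595703125)
10.325
```

View pics/w2.png

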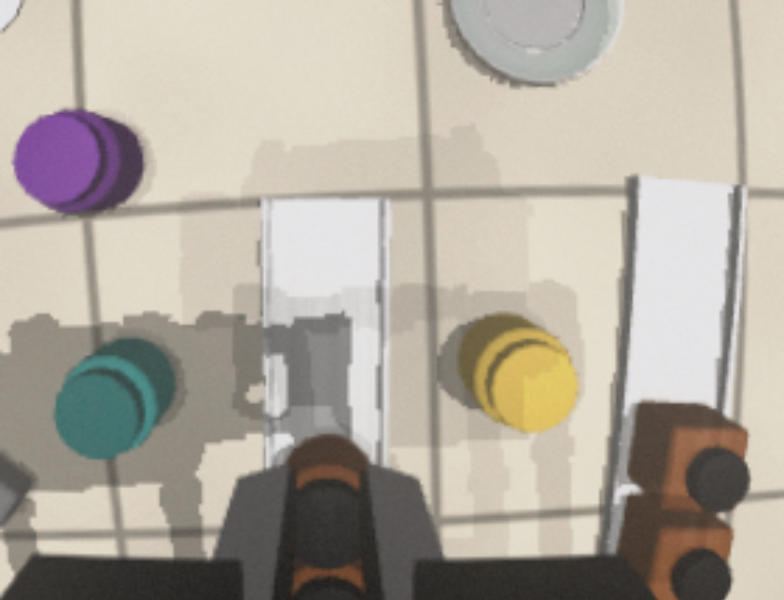

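The pair stays put under the firmer push (fingers at 0.5654 both times), with old_back's cap at crop (328,520) and old_front's directly ahead. The bottles, yellow, turquoise and the dish have not moved. Next is the new jar.

Run:
```python
from h import *
import pickle
cw=pickle.load(open("w2.pkl","rb"))
for u in (262,390):
    P=world(cw,(u/2.8+200,200/2.8+60),.018,True); print("far rail",P.round(4))
q=down(YAW)
gripper_to(.09)
r.move_to([.507,-.274,.26],q)
cw=vision.get_calibration("wrist"); im=vision.snapshot("wrist")
cv2.imwrite("pics/w3.png",im[:,:,::-1])
for d in models.mark_of("new_jar","wrist"): print(np.round(d["at"],4),d["score"])
for d in models.regions_of("new_jar","wrist")[:2]:
    m=d["pixels"]; dark=m&(im.max(2)<70); ys,xs=np.nonzero(dark)
    if len(xs): print(m.sum(),len(xs),xs.mean(),ys.mean(),world(cw,(xs.mean(),ys.mean()),.074,True))
print(telemetry.current_t())
```

```text
far rail [0.6779 0.1263 0.018 ]
far rail [0.6748 0.0653 0.018 ]
[ 0.5088 -0.2783 -0.0013] 0.66
1424 868 318.7488479262673 186.95506912442397 [ 0.50920209 -0.27508887  0.074     ]
1243 697 70.11047345767575 183.0 [0.53704311 0.08035692 0.074     ]
13.1417
```

View pics/w3.png

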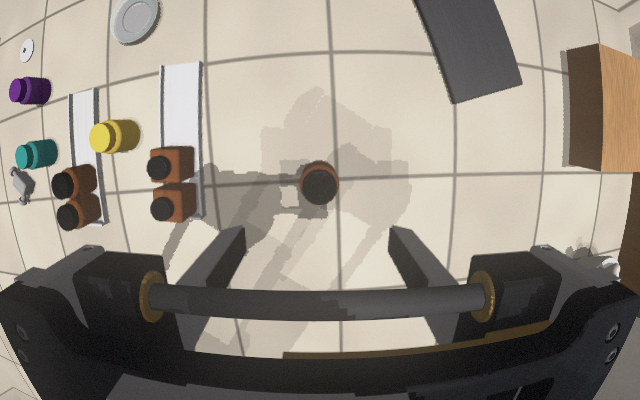

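In the wrist view the new jar's cap is at (319,187), giving (0.509, −0.276), which matches the top view. The two old jars stand close together at the stop, at (73,182) and (75,212). Now I'll grasp, lift and carry.

```bash
sed -i 's/C=np.array(\[.567,.1005\])/C=np.array([.567,.1013])/' h.py
python3 - <<'E'
from h import *
print(r.move_l([.509,-.276,.048],vel=.15,guard=10), telemetry.current_ee_pos())
gripper_to(.03,f_grip=20); print("open",telemetry.current_opening(),telemetry.current_finger_force())
z0=telemetry.current_ee_pos()[2]
r.move_l([.509,-.276,.19],vel=.12)
print("open",telemetry.current_opening(),telemetry.current_wrist_force())
r.move_l(tray(.021,.19),vel=.15)
r.hold(.3); print(telemetry.current_ee_pos(),tray(.021,.19),z0,telemetry.current_t())
im=vision.snapshot("wrist"); cv2.imwrite("pics/w4.png",im[:,:,::-1])
E
```

```text
False [ 0.50958906 -0.27638602  0.04882322]
open 0.0480804449756975 20.000109983375296
open 0.04753019180355466 [ 0.66643643  0.51632083 -2.33076129]
[0.58798354 0.10008918 0.19003065] [np.float64(0.5879737554682942), np.float64(0.10025043744531575), 0.19] 0.04802484858198175 19.7917
```

View pics/w4.png

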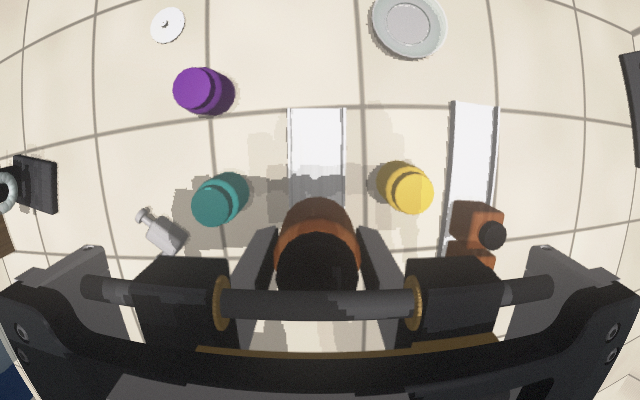

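The jar is held upright and centred (column 317, against the tray's centre line at 316). The tray area below it is free. Lowering with a guard.

Run:
```python
from h import *
r.move_l(tray(.021,.065),vel=.12)
print(r.move_l(tray(.021,.049),vel=.015,guard=4))
print(telemetry.current_ee_pos(),telemetry.current_wrist_force(),telemetry.current_t())
```

```text
True
[0.58783848 0.10024746 0.05202596] [-0.27521403  0.13809268  4.57714849] 21.85
```

Contact came at 0.052, which is exactly floor height. I'll release, then nudge from behind.

Run:
```python
from h import *
gripper_to(.070); r.hold(.2)
r.move_l(tray(.021,.16),vel=.12)
gripper_to(.014)
r.move_l(tray(.085,.16),vel=.2)
print(r.move_l(tray(.085,.040),vel=.15,guard=8))
print(r.move_l(tray(.030,.040),vel=.03,guard=5))
p=telemetry.current_ee_pos(); print(p,p[0]-C[0],telemetry.current_wrist_force())
r.move_l(tray(.085,.042),vel=.12)
r.move_l(tray(.085,.30),vel=.25)
r.move_to([.40,-.25,.35],down(YAW))
for c in ("top","scene"):
    im=vision.snapshot(c); cv2.imwrite(f"pics/{c}5.png",im[:,:,::-1])
a=cv2.imread("pics/top5.png")[140:300,200:330]; b=cv2.imread("pics/scene5.png")[120:280,320:450]
cv2.imwrite("pics/end.png",cv2.resize(np.hstack([a,b]),None,fx=3,fy=3,interpolation=cv2.INTER_CUBIC))
print(telemetry.current_t())
```

```text
False
True
[0.61380468 0.09909034 0.04019769] 0.046804675599249834 [1.53958513 0.17140013 0.35994955]
30.65
```

View pics/end.png

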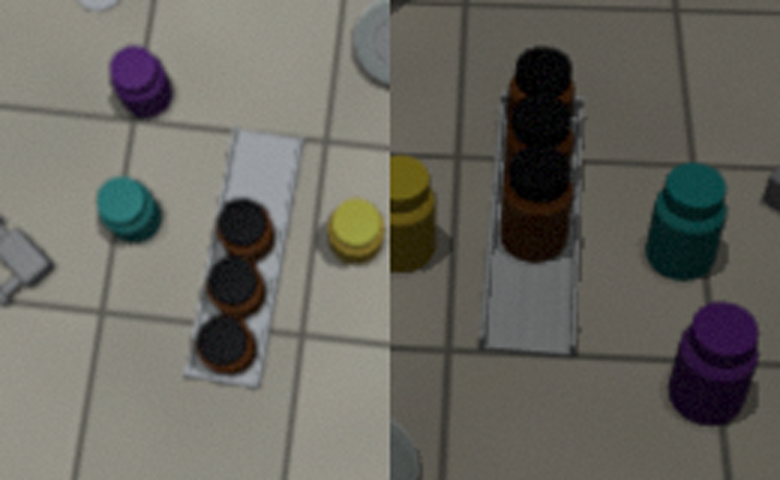

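The three amber jars stand upright in a tight row at the stop, with caps at (226,343), (235,282) and (245,226) in the crop. The push ended at 0.0468, against 0.0464 predicted, so there are no gaps. The arm is clear and the look-alikes haven't moved. Handing in.

```bash
python3 -c "
from plant import r; print(r.sign_off())"
```

```text
the job is handed in; nothing more can be done
None
```

The job is handed in at about 31 s of the 64 s: the two older jars were slid forward to the stop, and the new jar was set down upright close behind them; sign-off returned no verdict, but the final pictures show the three in a row without gaps.

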